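# Pick the round bar out of the offcut tray and clamp it in the V-block

## Task

Pick the round bar, and only that one, out of the tray of bar offcuts (its far end lies under a flat bar); all the other offcuts and the small brass plug stay in the tray. Lay it in the V-block and slide it lengthwise under the clamp arm until its end meets the end stop. Then turn the black hand knob clockwise until you feel the pad bite on the bar, give it about an eighth of a turn more and no further, and let go, without disturbing the loose tools on the bench.

Things in the scene. Friction and masses are not known exactly. Their poses are not given: they have to be found in the camera images.
- tray: open grey sheet-steel tray fixed to the bench, 250 mm along its x, 200 mm along its y, walls 45 mm high (48 with the rim bead) and 3 mm thick, floor 3 mm thick; origin at the middle of the underside. Three bars lie on the floor along its x, in lanes about 55 mm apart, close to the +x wall: some 80 mm of floor is free between their -x ends and the -x wall
- round_bar: the part wanted: plain round steel bar, 20 mm diameter, 150 mm long, 0.2 to 0.33 kg; x runs along the bar, origin on its underside at mid length (10 mm below the axis). It lies in any one of the three lanes, with about the last 30 mm of its +x end under the flat bar; drawn 45 mm towards the tray's -x it is clear of it
- hex_bar: hexagonal steel bar, 20 mm across flats, 150 mm long, stays in the tray; origin at the middle of the underside, x along the bar
- square_bar: square steel bar, 20 x 20 mm, 150 mm long, stays in the tray; origin at the middle of the underside, x along the bar
- flat_bar: flat steel bar 170 x 24 x 8 mm with two holes, lying across the +x ends of the three bars, stays in the tray; origin at the middle of the underside, y along the bar
- coupler: small brass air-line plug, 14 x 42 x 16 mm, lying on the tray floor near the -x wall on the +y side, stays in the tray; origin at the middle of the underside
- vblock: steel V-block fixed to the bench on a dark base plate (12 mm thick, ends at x = -45 mm); origin on the bench below the mid-length of a bar that lies home. The 90 degree V runs along x from its open end at -25 mm to the end stop at +75 mm; bottom line 38 mm, block top 58 mm above the bench, 56 mm wide. Home, the bar's axis is 52 mm above the bench on y = 0, and 50 mm of it stick out at the open end
- stop_face (a point): middle of the end stop's face, where the end of the bar comes to rest: x = +75 mm from the V-block's origin, 52 mm above the bench
- clamp: screw clamp fixed on the V-block's base; same origin and axes as the V-block. Grey post on the +y side (y = 38 to 62 mm), arm over the V from x = 32 to 58 mm, underside 80 mm and top 97 mm above the bench, a steel collar on it to 101 mm. The bar cannot come in from above here: lay it with its front end short of x = 30 mm, then slide it in lengthwise
- knob_grip (a point): on the vertical axis of the black knurled round hand knob, 40 mm diameter, 104 to 132 mm above the bench; point at 122 mm, a good tool height. Any yaw grips it (60 N or more); its height is fixed. Clockwise lowers the pad 2.5 mm per rad, 1.4 to 2.9 rad to first touch. Friction 0.46 N m, at rest either way; as the pad bites the torque rises by 0.25 N m, then slowly. Stays where left
- wrench: loose combination spanner, 240 mm long, left of the V-block, to be left alone
- tape_measure: loose tape measure, 81 mm long, 61 mm high, to the right of the tray, to be left alone
- pliers: loose locking pliers, 210 mm long, right of the tray, to be left alone
- bar_mid (a point): centre of the round bar: on its axis at mid length
- open_end (a point): open end of the V, on the line of a bar's axis lying in it: x = -25 mm from the V-block's origin, 52 mm above the bench
- bite_point (a point): where the pad meets the bar: top of a bar in the V, under the clamp's axis, x = 45 mm, 62 mm above the bench. The round pad (22 mm diameter) at first hangs 3.4 to 7.2 mm above it, how much is not told. It is backed by stiff preloaded springs: from first touch to a firm bite (100 N) is about 0.6 rad, an eighth of a turn past the bite it presses about 120 to 145 N

How it is judged:
By the outcome, as a careful person would: the job done as asked, in the order asked, and still so for the second after the job is handed in, with the robot touching nothing.
It also fails if it takes over 67 s, if anything falls off the work surface, if the arm or the gripper's body presses on something with over 40 N, if the wrist force passes 120 N, or if a joint passes its speed limit or range.

## Robot

A 6-joint arm with a two-finger parallel gripper is mounted at the origin on a cart in front of the work surface, level with it; the furniture and walls round the work are solid. World frame = base frame: x ahead of the robot, y to its left, z up, the work surface at z = 0. Lengths are in m, angles in rad, forces in N, time in s.
With the tool pointing down it reaches from about 0.275 to 1 m from the base axis. Payload 8.4 kg.
Tool frame: the origin (TCP) lies between the finger pads, 19 mm behind the fingertips; this is the grasp point; z points along the fingers, y is the line along which they close (so a half turn about z gives the same grasp; the last joint's range is limited). The gripper opens to 85 mm and grips with 20 to 120 N. Pads are 22 mm wide; open, the fingers measure 114 mm over their backs; the gripper's body (76 mm by 85 mm) begins 54 mm behind the grasp point. The pads swing forward as they close: fully open they stand 13 mm farther back than shut.
Start: joints at [1.141, 0.353, 1.633, -0, 1.155, -0.002], TCP at [0.259, 0.569, 0.25] pointing down, gripper open.
Joint ranges: [-2.63, 2.63], [-0.92, 2.1], [0.06, 2.66], [-1.3, 4.44], [0, 2.69], [-3.02, 3.02]. Speed limits (rad/s): [2.22, 2.22, 2.79, 3.14, 3.14, 3.14].

## Interface

Orientations are given as a unit quaternion [x, y, z, w].
In Python, from workcell import bot, claw, kinematics, optics, ticket, spotter gives the robot as it stands. Calls block until the motion is done:
- bot.reach(position, orientation): joint-space move of the TCP to a pose.
- bot.servo_line(position, ori=None, velocity=0.15): straight line of the TCP; ori=None keeps the orientation; velocity is the mean speed in m/s.
- bot.goto_joints(angles): joint-space move.
- claw.move_gripper(opening, strength=None): finger opening in m; strength is the grip in N (None keeps the last); returns when the fingers have stopped.
- bot.dwell(seconds).
- kinematics.solve_ik(position, orientation): joint angles nearest the present ones, or None.
- optics.read_camera(name): name is "scene" or "top" or "wrist"; returns a dict with "frame" (420x560x3 uint8, red, green, blue), "intrinsics" (3x3 intrinsics, pixels), "view" (4x4, takes a point from world to camera coordinates). Camera axes: x right, y down, z forward; pixel columns grow to the right and rows downward; lengths in m; the calibration is good to about 2 mm. A picture is of the moment at which its call begins. There is no depth.
A pose or a line that the arm cannot do raises bot.IKError and nothing moves.
- ticket.hand_in(): hands the job in; it is judged then, once.
Trained networks look in a picture, given as the dict that the camera call returned (one of the last four; its "shot" number tells which), for a name from the list of things; names that differ only in an ending like _2 or _b are one class to them, and where a whole thing is asked for, a point or a joint stands for the part that bears it (a point fixed in the world has none). Each returns a list of dicts, best first, with "score" (0 to 1); they miss things now and then, are a little off and sometimes report something else, mostly with a low value. They report only what shows in the picture. A call takes as long as a camera call.
- spotter.silhouettes(picture, thing): "mask" (420x560 bool, what is visible of it) and "uv" ([column, row] in pixels, amid what is visible of it).
Readings, each from a call of its own:
- bot.read_time_s(): time.
- bot.read_joint_pos(): joint angles.
- bot.read_joint_vel(): joint speeds.
- bot.read_joint_efforts(): joint torques, N m.
- bot.read_position(): TCP position.
- bot.read_orientation(): TCP orientation.
- bot.read_wrist_force(): force on the tool from outside, world axes, zero at the start.
- bot.read_ft_torque(): the same for the moment, N m.
- bot.read_gripper_width(): finger opening in m.
- bot.read_grip_force(): force on a finger pad.
Only numpy, scipy, OpenCV 4.12 (cv2) and the standard library are available. Lean on these libraries where they do the work, as an engineer would, in place of code of your own. Each camera call takes 0.05 s, during which the arm holds its last target. There are 200 camera calls.

## Working session

There is one attempt and no reset: what is moved stays moved. The work goes in short steps, each a Python script; the robot and the scene stay as the last script left them, time stands still between calls to the robot, and variables do not carry over. Pictures are saved under pics/ and viewed, at most 10 in all, crops included, and the job is handed in when it is done.

```bash
mkdir -p pics
cat > h.py <<'E'
import numpy as np, cv2
from workcell import bot, claw, kinematics, optics, ticket, spotter
def ray(p,uv):
    K=np.array(p["intrinsics"]);V=np.array(p["view"]);R=V[:3,:3];t=V[:3,3]
    return -R.T@t, R.T@np.linalg.inv(K)@np.array([uv[0],uv[1],1.])
def onz(p,uv,z):
    c,d=ray(p,uv); return c+d*(z-c[2])/d[2]
def proj(p,X):
    q=np.array(p["view"])[:3]@np.append(X,1); q=np.array(p["intrinsics"])@q; return q[:2]/q[2]
def save(p,n,crop=None,s=1):
    f=p["frame"][:,:,::-1]
    if crop: f=f[crop[1]:crop[3],crop[0]:crop[2]]
    cv2.imwrite("pics/"+n,cv2.resize(f,None,fx=s,fy=s,interpolation=cv2.INTER_CUBIC))
E
python3 - <<'E'
from h import *
Z=dict(tray=.048,round_bar=.013,hex_bar=.02,square_bar=.023,flat_bar=.03,coupler=.015,vblock=.058,clamp=.097,knob_grip=.132,wrench=.005,tape_measure=.06,pliers=.01)
a=optics.read_camera("top"); b=optics.read_camera("scene")
save(a,"top.png",s=1.42); save(b,"scene.png",s=1.42)
for n,p in(("top",a),("scene",b)):
    print(n,ray(p,(280,210)))
    for k,z in Z.items():
        for r in spotter.silhouettes(p,k)[:2]:
            m=r["mask"].astype(np.uint8); c=cv2.minAreaRect(cv2.findNonZero(m))
            box=[onz(p,q,z)[:2].round(3).tolist() for q in cv2.boxPoints(c)]
            print(k,round(r["score"],2),np.round(r["uv"]),onz(p,r["uv"],z)[:2].round(3),box if n=="top" else "")
print(bot.read_time_s(),bot.read_orientation(),bot.read_wrist_force())
E
```

```text
top (array([0.32591942, 0.00917555, 1.7103061 ]), array([ 0.08622353, -0.02795333, -0.99605031]))
tray 0.91 [322. 201.] [ 0.494 -0.17 ] [[0.656, -0.055], [0.667, -0.263], [0.382, -0.272], [0.372, -0.067]]
tray 0.39 [299. 189.] [ 0.535 -0.098] [[0.599, -0.093], [0.6, -0.113], [0.475, -0.116], [0.474, -0.096]]
round_bar 0.82 [299. 189.] [ 0.539 -0.102] [[0.605, -0.097], [0.605, -0.116], [0.481, -0.113], [0.481, -0.094]]
hex_bar 0.69 [317. 190.] [ 0.536 -0.159] [[0.635, -0.148], [0.636, -0.171], [0.486, -0.174], [0.485, -0.151]]
square_bar 0.5 [334. 190.] [ 0.532 -0.215] [[0.601, -0.204], [0.603, -0.227], [0.484, -0.233], [0.483, -0.21]]
square_bar 0.37 [321. 199.] [ 0.505 -0.17 ] [[0.661, -0.055], [0.672, -0.266], [0.383, -0.276], [0.373, -0.068]]
flat_bar 0.74 [316. 162.] [ 0.624 -0.156] [[0.629, -0.074], [0.626, -0.242], [0.6, -0.241], [0.603, -0.073]]
coupler 0.39 [219. 187.] [0.552 0.158] [[0.492, 0.241], [0.643, 0.222], [0.625, 0.092], [0.473, 0.113]]
vblock 0.71 [219. 191.] [0.534 0.154] [[0.487, 0.238], [0.633, 0.221], [0.616, 0.091], [0.47, 0.109]]
clamp 0.89 [209. 177.] [0.571
[... 549 characters left out ...]
2169]), array([ 0.72758771,  0.47849455, -0.4916291 ]))
tray 0.6 [314. 243.] [ 0.463 -0.166] 
tray 0.58 [322. 239.] [ 0.497 -0.175] 
round_bar 0.63 [311. 233.] [ 0.557 -0.1  ] 
hex_bar 0.53 [252. 214.] [0.54  0.151] 
hex_bar 0.51 [325. 240.] [ 0.534 -0.167] 
square_bar 0.68 [340. 246.] [ 0.526 -0.229] 
flat_bar 0.64 [334. 230.] [ 0.592 -0.172] 
vblock 0.73 [254. 213.] [0.498 0.108] 
vblock 0.2 [326. 238.] [ 0.494 -0.194] 
clamp 0.84 [254. 194.] [0.56  0.153] 
knob_grip 0.76 [250. 195.] [0.496 0.121] 
tape_measure 0.77 [391. 268.] [ 0.452 -0.439] 
pliers 0.6 [376. 295.] [ 0.37  -0.432] 
1.3 [ 2.12259988e-01  9.77213230e-01 -2.15104564e-05  4.16493673e-06] [-0.57113767 -1.11772008 -0.11525609]
```

View pics/top.png

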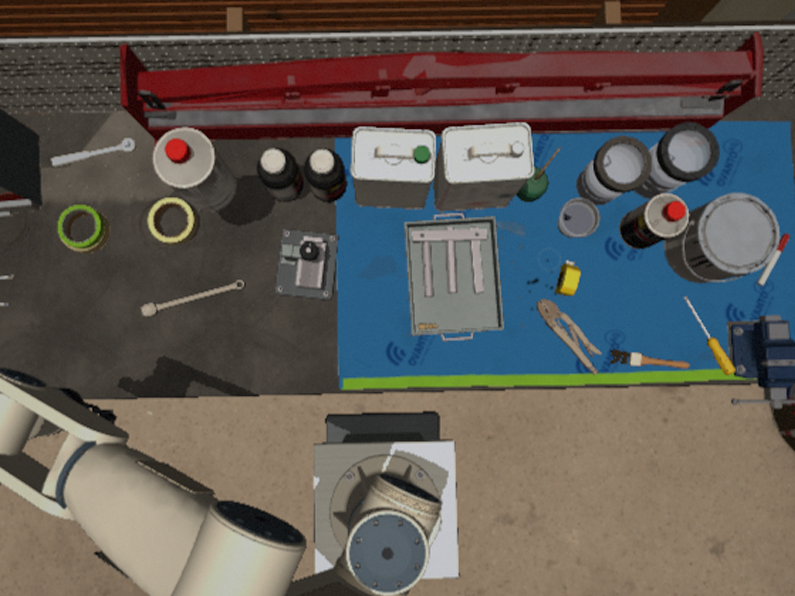

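View pics/scene.png

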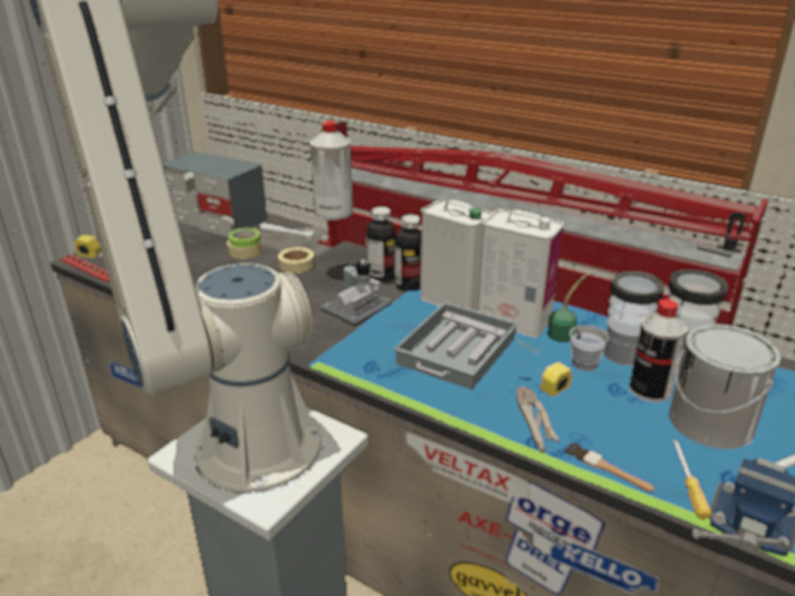

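The top view shows the tray at about (455,275) with three bars, the flat bar across their far ends and the brass plug at (428,327). The V-block and black knob are at (310,250), the spanner is on the left, and the tape and pliers are on the right. Next I'll take wrist close-ups.

Run:
```python
from h import *
Z=dict(round_bar=.013,hex_bar=.013,square_bar=.023,flat_bar=.03,coupler=.015,tray=.048,vblock=.058,clamp=.097,knob_grip=.132)
for n,pos in(("wv",[.46,.15,.38]),("wt",[.46,-.16,.38])):
    bot.reach(pos,[0,1,0,0]); p=optics.read_camera("wrist"); save(p,n+".png",s=1.42)
    np.savez(n,**{k:p[k] for k in("frame","intrinsics","view")})
    print(n,*[np.round(v,3) for v in ray(p,(280,210))],bot.read_joint_pos().__repr__())
    for k,z in Z.items():
        for r in spotter.silhouettes(p,k)[:2]:
            c=cv2.minAreaRect(cv2.findNonZero(r["mask"].astype(np.uint8)))
            print(k,round(r["score"],2),np.round(r["uv"]),[onz(p,q,z)[:2].round(4).tolist() for q in cv2.boxPoints(c)])
print(bot.read_time_s())
```

```text
wv [0.387 0.151 0.503] [ 0.293 -0.009 -0.956] array([ 3.13297726e-01,  2.14491126e-02,  1.75515857e+00,  1.94449840e-04,
        1.36544986e+00, -1.25819273e+00])
round_bar 0.95 [130. 211.] [[0.4781, -0.121], [0.4739, -0.0988], [0.6068, -0.0931], [0.6116, -0.117]]
round_bar 0.54 [288. 206.] [[0.6302, 0.0891], [0.4731, 0.1116], [0.4889, 0.2418], [0.6492, 0.2315]]
hex_bar 0.65 [ 97. 211.] [[0.4855, -0.1752], [0.4808, -0.1511], [0.6367, -0.1482], [0.6423, -0.1745]]
square_bar 0.63 [ 64. 213.] [[0.4851, -0.2321], [0.4761, -0.1987], [0.6014, -0.1903], [0.6118, -0.2261]]
square_bar 0.54 [ 96. 208.] [[0.484, -0.1676], [0.4796, -0.1453], [0.6018, -0.143], [0.6068, -0.1669]]
flat_bar 0.97 [104. 255.] [[0.5982, -0.2408], [0.5981, -0.0695], [0.6264, -0.0731], [0.6266, -0.2471]]
flat_bar 0.63 [300. 249.] [[0.5754, 0.1144], [0.5442, 0.2196], [0.6173, 0.2419], [0.6513, 0.1325]]
coupler 0.51 [120. 132.] [[0.4035, -0.1234], [0.4035, -0.0857], [0.4157, -0.0875], [0.4157, -0.1255]]
tray 0.81 [ 83. 182.] [[0.3906, -0.2665], [0.3564, -0.0492], [0.6374, -0.0363], [0.6865, -0.2967]]
vblock 0.96 [288. 207.
[... 838 characters left out ...]
8]]
flat_bar 0.87 [283. 257.] [[0.6004, -0.2424], [0.6003, -0.0743], [0.6268, -0.073], [0.6269, -0.2436]]
flat_bar 0.35 [505. 250.] [[0.6012, 0.1624], [0.5424, 0.1903], [0.602, 0.2816], [0.6651, 0.2559]]
coupler 0.45 [319. 131.] [[0.4038, -0.124], [0.4037, -0.0831], [0.416, -0.0826], [0.416, -0.1237]]
tray 0.71 [274. 182.] [[0.3826, -0.2723], [0.3726, -0.0699], [0.6464, -0.0382], [0.6604, -0.2785]]
vblock 0.71 [465. 213.] [[0.5988, 0.0651], [0.4508, 0.0814], [0.4818, 0.2016], [0.6363, 0.1969]]
clamp 0.91 [504. 246.] [[0.5714, 0.1156], [0.5192, 0.1405], [0.5714, 0.2204], [0.6275, 0.1976]]
knob_grip 0.86 [505. 250.] [[0.5542, 0.0913], [0.5075, 0.1146], [0.556, 0.1869], [0.6062, 0.1654]]
5.2417
```

Run:
```python
import numpy as np,cv2
for n,c in(("wv",(210,130,370,290)),("wt",(200,90,360,280))):
    f=np.load(n+".npz")["frame"][c[1]:c[3],c[0]:c[2],::-1]
    cv2.imwrite(f"pics/{n}c.png",cv2.resize(f,None,fx=3.1,fy=3.1,interpolation=cv2.INTER_CUBIC))
```

```text
(no output)
```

View pics/wvc.png

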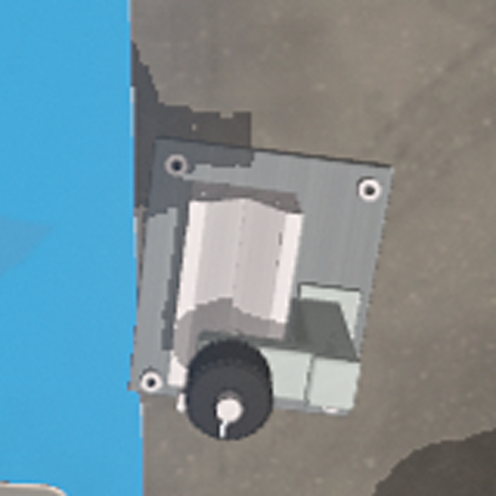

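View pics/wtc.png

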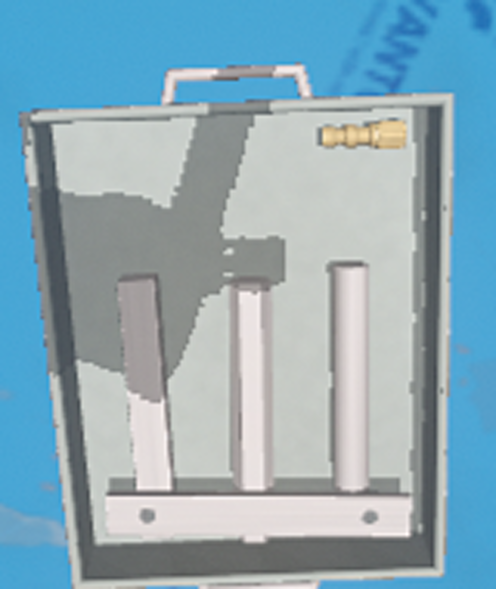

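The wrist crops show the V-block's V opening toward −x (up in the picture) with corners at crop (190,200) and (301,212). The knob is at (229,390) and the plate's front edge runs from (157,137) to (393,165). In the tray, the round bar is the right-hand lane: smooth shading, near end at (348,265). The hex bar is in the middle and the square bar on the left. Next I'll compute poses.

Run:
```python
from h import *
from scipy.optimize import least_squares
p=np.load("wv.npz"); C=lambda u,v:(210+u/3.1,130+v/3.1)
P=lambda u,v,z:onz(p,C(u,v),z)[:2]
a,b,c=P(157,137,.012),P(393,165,.012),P(130,388,.012)
print("plate",a,b,c,"yaw edges",-np.arctan2(*(b-a)),np.arctan2(*(c-a)[::-1]),np.linalg.norm(b-a))
d,e,v0,v1=P(190,200,.058),P(301,212,.058),P(246,197,.038),P(235,300,.038)
print("blk",d,e,v0,v1,"yaw",-np.arctan2(*(e-d)),np.arctan2(*(v1-v0)[::-1]),np.linalg.norm(e-d))
pts=[((-.025,-.028,.058),C(190,200)),((-.025,.028,.058),C(301,212)),((-.025,0,.038),C(246,197)),((.02,0,.038),None)]
def w(q,X): cs,s=np.cos(q[2]),np.sin(q[2]); return np.array([q[0]+cs*X[0]-s*X[1],q[1]+s*X[0]+cs*X[1],X[2]])
def res(q):
    r=[proj(p,w(q,X))-uv for X,uv in pts if uv]
    # front plate edge at x=-45: perpendicular distance of two corners
    for k in(a,b):
        dd=k-np.array(q[:2]); r.append([300*4*(dd@[np.cos(q[2]),np.sin(q[2])]+.045)])
    dd=v1-np.array(q[:2]); r.append([1200*(dd@[-np.sin(q[2]),np.cos(q[2])])])
    return np.concatenate(r)
s=least_squares(res,[.53,.16,-.1]); q=s.x; print("vblock",q,s.fun.round(2))
f=np.ascontiguousarray(p["frame"][:,:,::-1])
f=cv2.resize(f,None,fx=3,fy=3,interpolation=cv2.INTER_CUBIC)
def poly(pp,col,cl=True): cv2.polylines(f,[np.int32([(proj(p,w(q,X))+.5)*3 for X in pp])],cl,col,1)
t=np.linspace(0,6.28,40)
for z in(.104,.132): poly([(.045+.02*np.cos(k),.02*np.sin(k),z) for k in t],(0,0,255))
poly([(-.025,-.028,.058),(-.025,.028,.058),(.075,.028,.058),(.075,-.028,.058)],(0,255,0))
poly([(-.025,0,.038),(.075,0,.038)],(0,255,0),False)
poly([(.032,.038,.097),(.058,.038,.097),(.058,.062,.097),(.032,.062,.097)],(255,0,0))
cv2.imwrite("pics/fit.png",f[390:870,630:1110])
# round bar from wt
pt=np.load("wt.npz"); D=lambda u,v:(200+u/3.1,90+v/3.1)
for n,u,v,z in(("endL",331,265,.013),("endR",367,265,.013),("endtop",348,262,.023),("farL",335,488,.013),("farR",370,488,.013),("trayL-top",35,115,.048),("trayR-top",450,97,.048)): print(n,onz(pt,D(u,v),z)[:2])
```

```text
plate [0.47542344 0.11441318] [0.49049937 0.24078962] [0.62188003 0.09572366] yaw edges -0.11873271218358036 -0.12692536566580767 0.12727249204063254
blk [0.49839047 0.13340778] [0.50445547 0.18818482] [0.50179573 0.16141114] [0.55810534 0.1559677 ] yaw -0.1102723528589322 -0.0963703037768932 0.055111775773995536
vblock [ 0.52622944  0.15894047 -0.11360474] [ 0.36 -0.11  0.92  0.07  0.23 -0.25 -0.52  0.27  0.79]
endL [ 0.47784473 -0.11923118]
endR [ 0.47783413 -0.10008141]
endtop [ 0.47441029 -0.11123066]
farL [ 0.60687117 -0.11381581]
farR [ 0.60686094 -0.09376711]
trayL-top [ 0.40002598 -0.26331483]
trayR-top [ 0.39177986 -0.06821115]
```

View pics/fit.png

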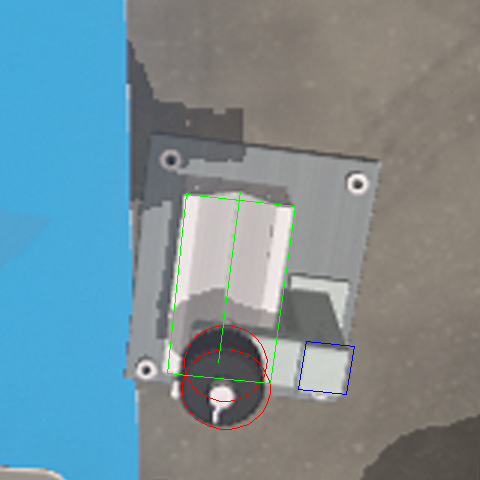

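```bash
cat >> h.py <<'E'
def q(yaw): a=(np.pi+yaw)/2; return [np.cos(a),np.sin(a),0,0]
def st(t=""): print(t,"t%.2f"%bot.read_time_s(),"pos",np.round(bot.read_position(),4),"F",np.round(bot.read_wrist_force(),1),"w%.4f"%bot.read_gripper_width(),"g%.0f"%bot.read_grip_force())
E
python3 - <<'E'
from h import *
y=.038; d=np.array([np.cos(y),np.sin(y),0])
g=np.array([.5075,-.1075,.025])
claw.move_gripper(.034,100)
bot.reach(g+[0,0,.13],q(y)); st("above")
bot.servo_line(g+[0,0,.02],velocity=.12); st()
bot.servo_line(g,velocity=.05); st("down")
claw.move_gripper(.0,100); st("grip")
bot.servo_line(g-.05*d,velocity=.06); st("drawn")
p=optics.read_camera("wrist"); save(p,"drawn.png")
bot.servo_line(g-.05*d+[0,0,.03],velocity=.06); st("lift")
bot.servo_line(g-.05*d+[0,0,.2],velocity=.15); st("up")
p=optics.read_camera("wrist"); save(p,"up.png",s=1.42)
E
```

```text
above t6.72 pos [ 0.5084 -0.1079  0.156 ] F [ 0.6 -0.   0.6] w0.0343 g0
 t7.79 pos [ 0.5081 -0.1077  0.0457] F [-0.1  0.2 -0.2] w0.0340 g0
down t8.34 pos [ 0.5073 -0.1074  0.0246] F [0.3 0.3 0.6] w0.0340 g0
grip t8.64 pos [ 0.5077 -0.1076  0.0255] F [-1.8 -0.7  6. ] w0.0160 g98
drawn t9.62 pos [ 0.4569 -0.1096  0.0254] F [2.6 0.6 7.8] w0.0163 g98
lift t10.32 pos [ 0.4575 -0.1094  0.0552] F [ 0.4 -0.1 -1.7] w0.0163 g98
up t11.61 pos [ 0.4569 -0.1093  0.2241] F [-0.9 -0.6 -1.4] w0.0162 g98
```

View pics/up.png

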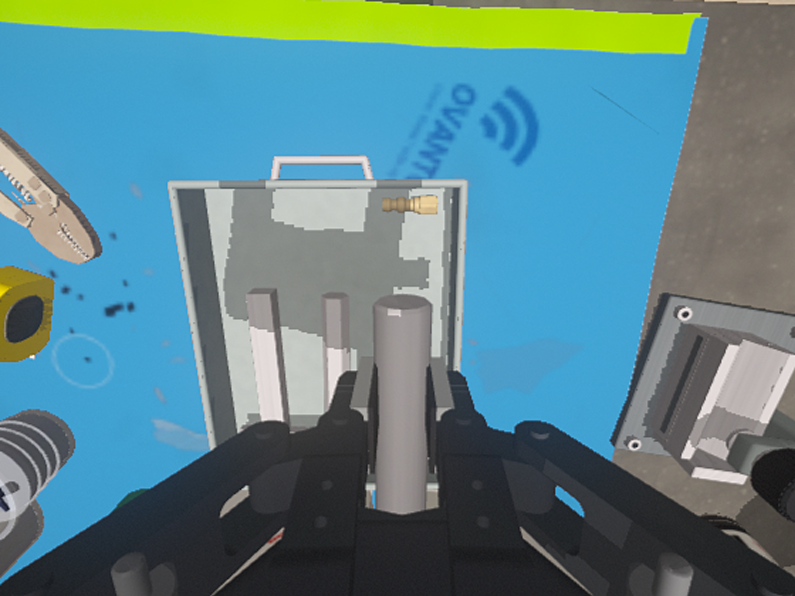

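The bar is held level with its end at about (402,300). The hex and square bars and the plug (408,205) are still in the tray. Next I'll check the in-hand offset and put the bar in the V.

Run:
```python
from h import *
p=optics.read_camera("wrist"); t=bot.read_position(); yw=.038; d=np.array([np.cos(yw),np.sin(yw),0])
for dz in(.006,.010,.012,.014):
  for L in(.025,.030,.035):
    c=t-L*d-[0,0,dz]; n=np.array([-d[1],d[0],0])*.01
    print(dz,L,"top",(proj(p,c+[0,0,.01])*1.42).round(),"L/R",(proj(p,c+n)*1.42).round(),(proj(p,c-n)*1.42).round())
r=spotter.silhouettes(p,"round_bar")
for k in r[:1]:
    ys,xs=np.nonzero(k["mask"]); print(k["score"],ys.min()*1.42,xs.min()*1.42,xs.max()*1.42)
    for row in(214,217,222,230,240): 
        x=xs[ys==row]; print(row*1.42,(x.min()*1.42,(x.max()+1)*1.42) if len(x) else None)
print(bot.read_wrist_force(),bot.read_ft_torque())
O=np.array([.5262,.1588]);Y=-.118;e=np.array([np.cos(Y),np.sin(Y)])
print(O+e*.045)
```

```text
0.006 0.025 top [401. 335.] L/R [432. 324.] [370. 324.]
0.006 0.03 top [401. 319.] L/R [432. 309.] [369. 309.]
0.006 0.035 top [401. 303.] L/R [432. 294.] [369. 294.]
0.01 0.025 top [401. 330.] L/R [431. 319.] [371. 319.]
0.01 0.03 top [401. 315.] L/R [431. 305.] [370. 305.]
0.01 0.035 top [401. 299.] L/R [431. 290.] [370. 290.]
0.012 0.025 top [401. 328.] L/R [430. 317.] [371. 317.]
0.012 0.03 top [401. 313.] L/R [431. 303.] [371. 303.]
0.012 0.035 top [401. 298.] L/R [431. 289.] [370. 289.]
0.014 0.025 top [401. 326.] L/R [430. 315.] [371. 315.]
0.014 0.03 top [401. 311.] L/R [430. 301.] [371. 301.]
0.014 0.035 top [401. 296.] L/R [431. 287.] [371. 287.]
0.79 293.94 373.46 430.26
303.88 (np.float64(373.46), np.float64(431.67999999999995))
308.14 (np.float64(373.46), np.float64(431.67999999999995))
315.24 (np.float64(373.46), np.float64(431.67999999999995))
326.59999999999997 (np.float64(373.46), np.float64(431.67999999999995))
340.79999999999995 (np.float64(373.46), np.float64(431.67999999999995))
[ 0.14892876  0.12738991 -1.66510459] [-0.00857413  0.07398715 -0.05863347]
[0.57088707 0.15350231]
```

```bash
cat >> h.py <<'E'
O=np.array([.5262,.1588]);Y=-.118;e3=np.array([np.cos(Y),np.sin(Y),0])
def T(l,z,n=0): return np.array([O[0]+e3[0]*l-e3[1]*n,O[1]+e3[1]*l+e3[0]*n,z])
E
python3 - <<'E'
from h import *
bot.reach(T(-.108,.2),q(Y)); st("over")
f0=bot.read_wrist_force()
bot.servo_line(T(-.108,.085),velocity=.12); st()
bot.servo_line(T(-.108,.070),velocity=.04); st()
for z in np.arange(.069,.0615,-.001):
    bot.servo_line(T(-.108,z),velocity=.02)
    f=bot.read_wrist_force()-f0; print(round(z,4),f.round(1),np.round(bot.read_ft_torque(),2))
    if f[2]>6: break
st("laid")
p=optics.read_camera("wrist"); save(p,"laid.png",s=1.42)
E
```

```text
over t12.86 pos [0.4193 0.171  0.2   ] F [ 0.7 -0.8 -2. ] w0.0164 g98
 t13.97 pos [0.4195 0.1716 0.0855] F [-0.3  0.8 -2.2] w0.0161 g98
 t14.49 pos [0.4188 0.1715 0.0698] F [-0.9  0.1 -1.6] w0.0163 g98
0.069 [-0.5  1.  -0. ] [ 0.03  0.05 -0.02]
0.068 [-1.2  0.5  0.8] [-0.02  0.06 -0.01]
0.067 [-1.   0.1  0.1] [ 0.01  0.06 -0.  ]
0.066 [-0.3  1.2  0.3] [-0.05  0.08 -0.03]
0.065 [-0.2 -0.6  1.4] [-0.09  0.   -0.02]
0.064 [-0.8 -0.4  2.2] [-0.19 -0.05 -0.1 ]
0.063 [-1.4 -0.3  4. ] [-0.19 -0.08 -0.17]
0.062 [-3.  -0.7  5.5] [-0.21 -0.1  -0.16]
laid t16.49 pos [0.4189 0.1715 0.062 ] F [-2.3 -1.5  3.6] w0.0162 g98
```

View pics/laid.png

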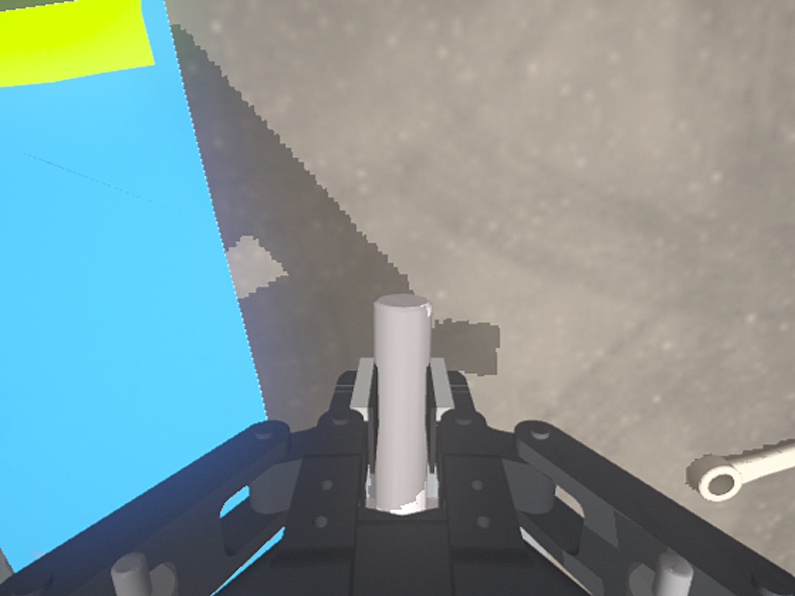

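The bar lies in the V at the expected height, with the spanner clear on the right at (720,485). Next I'll slide it in, watching the axial force.

Run:
```python
from h import *
z=.0635
bot.servo_line(T(-.108,z),velocity=.02)
l=-.108; hit=0
while l<-.036:
    l+= .008 if l<-.060 else .001
    bot.servo_line(T(l,z),velocity=.06 if l<-.06 else .02)
    f=bot.read_wrist_force(); a=f@e3
    print(round(l,4),"ax %.1f"%a,f.round(1),np.round(bot.read_ft_torque(),2))
    if np.linalg.norm(f)>25: break
    if l>-.058 and a<-11: break
st("end"); print((bot.read_position()-T(0,z))@e3)
p=optics.read_camera("wrist"); save(p,"home.png",s=1.42)
```

```text
-0.1 ax 0.3 [-0.1 -3.1  0.5] [-0.66 -0.18 -0.28]
-0.092 ax 0.1 [-0.5 -4.8  2. ] [-0.86 -0.09 -0.38]
-0.084 ax -0.9 [-1.5 -5.3  1.5] [-0.98  0.04 -0.34]
-0.076 ax -2.0 [-2.8 -6.   5. ] [-1.01  0.29 -0.32]
-0.068 ax -4.1 [-4.9 -6.3  7. ] [-0.95  0.53 -0.28]
-0.06 ax -12.1 [-12.6  -2.8  11.1] [-0.38  1.69 -0.16]
-0.059 ax -13.6 [-13.9  -2.3  12.5] [-0.3   1.92 -0.14]
-0.058 ax -14.5 [-14.7  -1.   12.5] [-0.24  2.   -0.1 ]
end t19.26 pos [0.465  0.1652 0.0632] F [-14.7  -1.   12.5] w0.0165 g99
-0.06151139235984378
```

View pics/home.png

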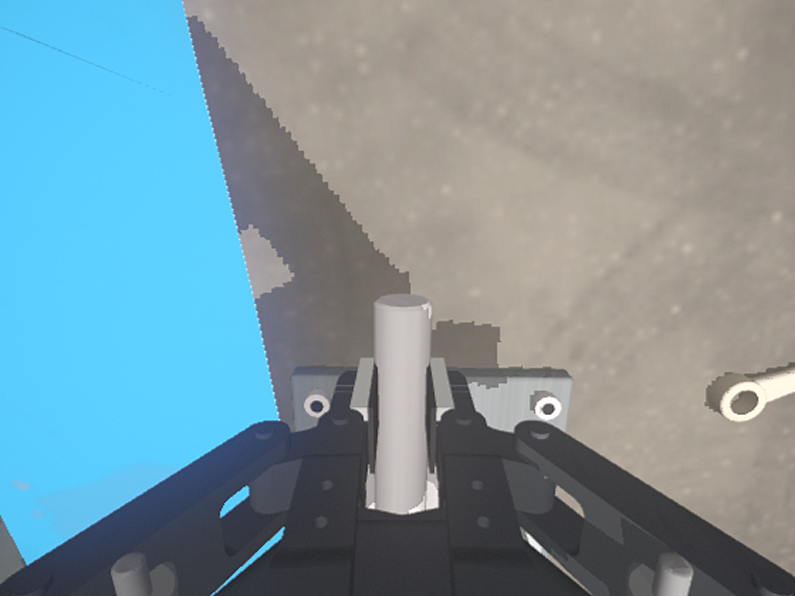

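The bar hasn't slipped in the grip. The plate's front edge, (293,367) to (572,376), is slightly skewed to the tool, so I'll measure the V's yaw from it.

Run:
```python
from h import *
from scipy.spatial.transform import Rotation as R
p=optics.read_camera("wrist")
a,b=[onz(p,(u/1.42,v/1.42),.012)[:2] for u,v in((293,367),(572,376))]
l,r=[onz(p,(u/1.42,v/1.42),.012)[:2] for u,v in((316,406),(547,408))]
m=(a+b)/2;print(a,b,"len",np.linalg.norm(b-a),"yaw",-np.arctan2(*(b-a)),"bolts",l,r,-np.arctan2(*(r-l)))
x=R.from_quat(bot.read_orientation()).as_matrix(); print("tool yaw",np.arctan2(-x[1,0],-x[0,0]),"tilt",x[:,2])
print("edge local l",[(k-O)@e3[:2] for k in(a,b)],"n",[(k-O)@[-e3[1],e3[0]] for k in(a,b)])
# sub-pixel edges of front plate line
g=cv2.cvtColor(p["frame"],cv2.COLOR_RGB2GRAY).astype(float)
for c in list(range(210,246,6))+list(range(352,402,6)): 
    s=np.diff(cv2.GaussianBlur(g,(1,5),0)[248:272,c]); print(c,248+np.abs(s).argmax(),end="; ")
c=proj(p,np.append(O+e3[:2]*-.025,.058)); print(c)
```

```text
[0.47163255 0.11559105] [0.49074628 0.24035921] len 0.12622373151600122 yaw -0.152012167974313 bolts [0.49243016 0.12241898] [0.50591213 0.22879726] -0.12606405957999037
tool yaw -0.11812362666770498 tilt [-0.00662006 -0.00136069 -0.99997716]
edge local l [np.float64(-0.04910115732993954), np.float64(-0.044808842261047636)] n [np.float64(-0.04933250819167198), np.float64(0.07681822081602312)]
210 263; 216 263; 222 263; 228 263; 234 263; 240 263; 352 258; 358 265; 364 265; 370 265; 376 258; 382 265; 388 265; 394 259; 400 266; [283.33614339 340.41597701]
```

The bar was pitched slightly nose-up in the grip and rode on the V's lip. Its centre of mass is now inside the V, so I'll release it to settle and push it home from behind with closed fingers.

```bash
sed -i 's/Y=-.118/Y=-.128/' h.py
python3 - <<'E'
from h import *
bot.servo_line(bot.read_position()-.001*e3,velocity=.02)
claw.move_gripper(.036); st("open")
p=bot.read_position()
bot.servo_line(T(-.118,.064),q(Y),velocity=.1); st("back")
c=optics.read_camera("wrist"); save(c,"rel.png",s=1.42)
claw.move_gripper(0,60)
bot.servo_line(T(-.118,.060),velocity=.05); st()
l=-.116
while l<-.078:
    l+=.004 if l<-.092 else .001
    bot.servo_line(T(l,.060),velocity=.05 if l<-.09 else .02)
    f=bot.read_wrist_force(); a=f@e3
    print(round(l,4),"at %.4f"%((bot.read_position()-T(0,0))@e3),"ax %.1f"%a,f.round(1))
    if np.linalg.norm(f)>25 or a<-12: break
st("end")
c=optics.read_camera("wrist"); save(c,"push.png",s=1.42)
E
```

```text
open t20.07 pos [0.4641 0.1656 0.0631] F [-0.3 -0.6 -0.2] w0.0359 g0
back t20.77 pos [0.4097 0.1742 0.0642] F [ 0. -0.  1.] w0.0361 g0
 t21.51 pos [0.4089 0.1738 0.0597] F [0.2 0.5 0.5] w-0.0000 g0
-0.112 at -0.1115 ax 0.0 [ 0.1  0.6 -0.5]
-0.108 at -0.1077 ax 0.5 [ 0.5 -0.1 -0.2]
-0.104 at -0.1038 ax -1.3 [-1.4 -0.8  0.6]
-0.1 at -0.0998 ax -0.0 [-0.1 -0.7 -0.5]
-0.096 at -0.0956 ax -1.0 [-1.1 -0.6  0.1]
-0.092 at -0.0915 ax -0.1 [-0.3 -1.1 -0.5]
-0.091 at -0.0909 ax -2.2 [-2.2  0.4  0.7]
-0.09 at -0.0901 ax -3.3 [-3.3  0.4  1. ]
-0.089 at -0.0890 ax -2.6 [-2.5  0.5  1.3]
-0.088 at -0.0879 ax -1.7 [-1.6  1.   1.2]
-0.087 at -0.0873 ax -4.9 [-4.9  0.8  1.9]
-0.086 at -0.0873 ax -9.4 [-9.1  3.1  5.2]
-0.085 at -0.0872 ax -13.2 [-12.6   5.7   9.4]
end t24.77 pos [0.4397 0.1697 0.0598] F [-12.6   5.7   9.4] w-0.0002 g7
```

View pics/push.png

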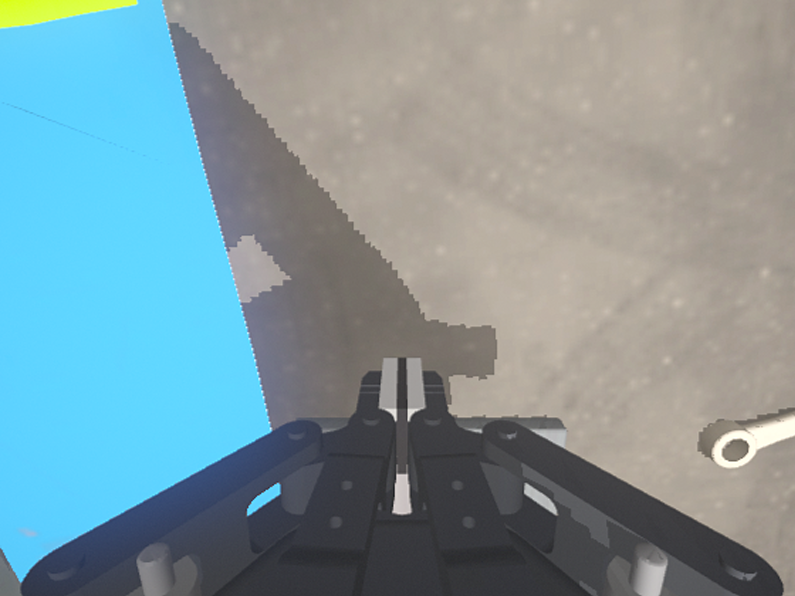

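The bar met the stop hard at TCP −87 mm (−86 expected). I'll retreat, then refine the knob centre from a wrist image by matching a cylinder silhouette.

Run:
```python
from h import *
bot.servo_line(T(-.115,.062),velocity=.1)
bot.servo_line(T(-.115,.2),velocity=.2)
claw.move_gripper(.06,100)
bot.reach(T(-.05,.27),q(Y)); st()
p=optics.read_camera("wrist"); save(p,"knob.png",s=1.42); np.savez("knob",**{k:p[k] for k in("frame","intrinsics","view")})
t=np.linspace(0,6.28,40)
for n in("wv","knob"):
    p=np.load(n+".npz"); k0=T(.045,0)
    hull=lambda dx,dy:cv2.convexHull(np.float32([proj(p,[k0[0]+dx+.02*np.cos(a),k0[1]+dy+.02*np.sin(a),z]) for z in(.104,.132) for a in t]))
    g=p["frame"].max(axis=2)
    for thr in(50,65,80):
        D=(g<thr); best=[]
        for dx in np.arange(-.006,.0061,.001):
            for dy in np.arange(-.006,.0061,.001):
                h=hull(dx,dy); m=np.zeros(g.shape,np.uint8); cv2.fillConvexPoly(m,np.int32(h.round()),1)
                o=cv2.dilate(m,np.ones((7,7)))-m
                best.append((D[m>0].mean()-D[o>0].mean(),round(dx,3),round(dy,3)))
        print(n,thr,sorted(best)[-4:])
```

```text
t27.18 pos [0.4772 0.1651 0.2704] F [-1.1 -0.2 -0.9] w0.0597 g0
wv 50 [(np.float64(0.0022988505747126436), np.float64(0.002), np.float64(-0.001)), (np.float64(0.0022988505747126436), np.float64(0.006), np.float64(-0.001)), (np.float64(0.0023014959723820483), np.float64(-0.001), np.float64(-0.001)), (np.float64(0.0023014959723820483), np.float64(0.004), np.float64(-0.001))]
wv 65 [(np.float64(0.12356979405034325), np.float64(-0.004), np.float64(-0.001)), (np.float64(0.12399540757749714), np.float64(0.001), np.float64(-0.001)), (np.float64(0.12413793103448276), np.float64(0.002), np.float64(-0.001)), (np.float64(0.12428078250863062), np.float64(-0.001), np.float64(-0.001))]
wv 80 [(np.float64(0.4697142857142857), np.float64(-0.002), np.float64(-0.001)), (np.float64(0.4718714121699196), np.float64(0.001), np.float64(-0.001)), (np.float64(0.4724137931034483), np.float64(0.002), np.float64(-0.001)), (np.float64(0.47295742232451093), np.float64(-0.001), np.float64(-0.001))]
knob 50 [(np.float64(0.004914004914004914), np.float64(0.003), np.float64(0.0)), (np.float64(0.004914004914004914), np.float64(0.003), np.float64(0.003)), (np.float64(0.004917025199754148), np.float64(0.003), np.float64(0.006)), (np.float64(0.0049382716049382715), np.float64(0.003), np.float64(0.001))]
knob 65 [(np.float64(0.2296884544899206), np.float64(0.002), np.float64(-0.002)), (np.float64(0.2296884544899206), np.float64(0.002), np.float64(-0.001)), (np.float64(0.22982885085574573), np.float64(-0.002), np.float64(-0.001)), (np.float64(0.22982885085574573), np.float64(-0.002), np.float64(0.0))]
knob 80 [(np.float64(0.7239221865006463), np.float64(-0.001), np.float64(-0.002)), (np.float64(0.7244960293219304), np.float64(0.002), np.float64(-0.002)), (np.float64(0.7244960293219304), np.float64(0.002), np.float64(-0.001)), (np.float64(0.7249388753056235), np.float64(-0.002), np.float64(-0.001))]
```

View pics/knob.png

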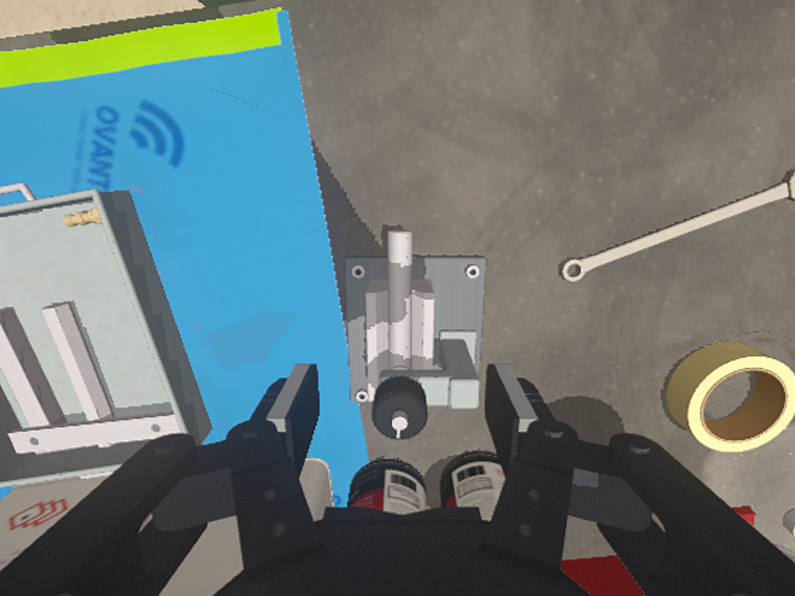

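The bar is home and aligned in the V at (400,235–370), with the knob at (400,405). The model centre is within 1 mm. Now I'll grip the knob and turn it clockwise.

```bash
cat > turn.py <<'E'
from h import *
K=np.array([.5708,.152,.122])
def mz(n=4): return float(np.mean([bot.read_ft_torque()[2] for _ in range(n)]))
def rot(d):
    global J
    J=J.copy(); J[5]+=d; bot.goto_joints(J)
E
python3 - <<'E'
from turn import *; import turn
bot.reach(K+[0,0,.12],q(1.59)); print(np.round(bot.read_joint_pos(),3)); st()
assert bot.read_joint_pos()[5]<-2.5
bot.servo_line(K,velocity=.12); st("at knob")
claw.move_gripper(.02,100); st("grip"); m0=mz()
turn.J=np.array(bot.read_joint_pos()); J0=turn.J[5]
rot(1.1); st("1.1"); b=[mz()]; print(m0,b, bot.read_joint_pos()[5]-J0)
n=0; tot=1.1
while tot<3.7:
    s=.08; rot(s); tot+=s; m=mz(); base=np.median(b[:4]); b.append(m)
    print("%.2f act %.3f mz %.3f F%s t%.2f"%(tot,bot.read_joint_pos()[5]-J0,m,np.round(bot.read_wrist_force(),0),bot.read_time_s()))
    n=n+1 if m>base+.20 else 0
    if n>=2: break
    if bot.read_time_s()>56: break
np.save("J.npy",np.append(turn.J,J0))
E
```

```text
[ 0.258  0.308  1.718  0.     1.117 -2.902]
 t28.81 pos [0.5703 0.1521 0.2417] F [-0.3  0.1  0.3] w0.0599 g0
at knob t29.96 pos [0.5714 0.1521 0.1227] F [-1.5  0.3  0.2] w0.0599 g0
grip t30.28 pos [0.5694 0.152  0.1231] F [-9.  -0.4 13.1] w0.0378 g99
1.1 t31.31 pos [0.5696 0.1518 0.1233] F [ 2.3 -1.4 -4.4] w0.0379 g101
0.003658855238981908 [-0.282534429414344] 1.0986137148606099
1.18 act 1.178 mz -0.509 F[ 4. -4. -5.] t31.56
1.26 act 1.258 mz -0.446 F[ 3. -4. -4.] t31.81
1.34 act 1.338 mz -0.429 F[ 3. -4. -4.] t32.06
1.42 act 1.418 mz -0.463 F[ 3. -5. -5.] t32.31
1.50 act 1.498 mz -0.445 F[ 4. -5. -4.] t32.56
1.58 act 1.578 mz -0.439 F[ 4. -6. -5.] t32.81
1.66 act 1.658 mz -0.420 F[ 4. -5. -3.] t33.06
1.74 act 1.738 mz -0.464 F[ 3. -6. -4.] t33.31
1.82 act 1.818 mz -0.419 F[ 3. -6. -4.] t33.56
1.90 act 1.898 mz -0.434 F[ 4. -6. -4.] t33.81
1.98 act 1.978 mz -0.432 F[ 5. -7. -4.] t34.06
2.06 act 2.058 mz -0.416 F[ 3. -7. -4.] t34.31
2.14 act 2.138 mz -0.455 F[ 4. -6. -4.] t34.56
2.22 act 2.218 mz -0.456 F[ 3. -7. -3.] t34.81
2.30 act 2.298 mz -0.439 F[ 4. -7. -3.] t35.06
2.38 act 2.378 mz -0.482 F[ 4. -6. -4.] t35.31
2.46 act 2.458 mz -0.493 F[ 3. -7. -2.] t35.56
2.54 act 2.538 mz -0.450 F[ 3. -7. -3.] t35.81
2.62 act 2.618 mz -0.455 F[ 4. -7. -3.] t36.06
2.70 act 2.698 mz -0.424 F[ 2. -7. -2.] t36.31
2.78 act 2.778 mz -0.499 F[ 3. -8. -3.] t36.56
2.86 act 2.858 mz -0.448 F[ 2. -9. -2.] t36.81
2.94 act 2.938 mz -0.415 F[ 2. -8. -3.] t37.06
3.02 act 3.018 mz -0.362 F[ 2. -7. -2.] t37.31
3.10 act 3.098 mz -0.354 F[ 3. -7. -2.] t37.56
3.18 act 3.178 mz -0.319 F[ 2. -8. -1.] t37.81
3.26 act 3.258 mz -0.375 F[ 1. -8. -2.] t38.06
3.34 act 3.338 mz -0.308 F[ 2. -7. -2.] t38.31
3.42 act 3.418 mz -0.260 F[ 2. -8. -2.] t38.56
3.50 act 3.498 mz -0.233 F[ 1. -8. -2.] t38.81
3.58 act 3.578 mz -0.194 F[ 2. -7. -1.] t39.06
```

The at-rest torque reads −0.45 because friction holds in the settling direction. Since about 2.9 rad it has climbed by +0.25, which is the pad biting. I'll continue in finer steps to find where the slope breaks.

Run:
```python
from turn import *; import turn
a=np.load("J.npy"); turn.J=a[:6]; J0=a[6]
print("start",mz(12),bot.read_joint_efforts().round(3)[5])
while turn.J[5]-J0<4.0:
    rot(.06); print("%.2f act %.3f mz %.3f F%s t%.2f g%.0f"%(turn.J[5]-J0,bot.read_joint_pos()[5]-J0,mz(12),np.round(bot.read_wrist_force(),0),bot.read_time_s(),bot.read_grip_force()))
np.save("J.npy",np.append(turn.J,J0))
```

```text
start -0.19358389541265433 0.06
3.64 act 3.637 mz -0.186 F[ 2. -7. -2.] t39.31 g101
3.70 act 3.697 mz -0.199 F[ 1. -8. -1.] t39.56 g101
3.76 act 3.757 mz -0.189 F[ 2. -7. -2.] t39.81 g101
3.82 act 3.817 mz -0.204 F[ 1. -7. -2.] t40.06 g101
3.88 act 3.877 mz -0.233 F[ 1. -6.  1.] t40.31 g101
3.94 act 3.937 mz -0.226 F[ 0. -7. -2.] t40.56 g101
4.00 act 3.997 mz -0.207 F[ 1. -6. -2.] t40.81 g101
```

The slope breaks at about 3.53 rad, so that's the bite. An eighth of a turn more ends at about 4.31 rad.

Run:
```python
from turn import *; import turn
a=np.load("J.npy"); turn.J=a[:6]; J0=a[6]
for _ in range(5): rot((J0+4.31-turn.J[5])/(5-_)); print(round(turn.J[5]-J0,3),round(mz(8),3))
claw.move_gripper(.06); st("open")
bot.servo_line(K+[0,0,.13],velocity=.12); st("up")
bot.reach(T(-.05,.27),q(Y))
p=optics.read_camera("wrist"); save(p,"fin.png"); st()
o=np.load("knob.npz")["frame"].astype(int)
for r in spotter.silhouettes(p,"round_bar")[:2]:
    ys,xs=np.nonzero(r["mask"]); print(r["score"],xs.min(),xs.max(),ys.min(),ys.max(),onz(p,((xs.min()+xs.max())/2,ys.min()),.052)[:2])
print("expected end",T(-.075,0)[:2],proj(p,T(-.075,.052)))
d=np.abs(p["frame"].astype(int)-o).max(2)[:270]; m=(d>60); ys,xs=np.nonzero(m); print("changed px",m.sum(),(xs.min(),xs.max(),ys.min(),ys.max()) if m.any() else "")
t=optics.read_camera("top")
for k in("wrench","pliers","tape_measure","hex_bar","square_bar","flat_bar"):
    r=spotter.silhouettes(t,k)[:1]; print(k,[(round(x["score"],2),np.round(x["uv"])) for x in r])
```

```text
4.062 -0.138
4.124 -0.121
4.186 -0.128
4.248 -0.126
4.31 -0.117
open t42.41 pos [0.5695 0.1523 0.1235] F [ 0.8 -0.3  0.5] w0.0600 g0
up t43.63 pos [0.5703 0.1519 0.2511] F [-1.5 -0.1 -0.3] w0.0601 g0
 t45.84 pos [0.4767 0.1652 0.2699] F [0.4 0.8 0.6] w0.0600 g0
0.85 273 289 162 256 [0.45121361 0.16702158]
expected end [0.45181356 0.16837381] [282.25193879 162.37366366]
changed px 1049 (np.int64(0), np.int64(559), np.int64(2), np.int64(269))
wrench [(0.86, array([123., 210.]))]
pliers [(0.86, array([399., 233.]))]
tape_measure [(0.66, array([401., 193.]))]
hex_bar [(0.79, array([318., 189.]))]
square_bar [(0.8, array([336., 187.]))]
flat_bar [(0.78, array([315., 164.]))]
```

```bash
python3 -c "
from h import *
print(ticket.hand_in())"
```

```text
the job is handed in; nothing more can be done
None
```

I handed the job in at about 46 s: the round bar is in the V-block against the end stop, and I turned the knob about an eighth of a turn past the bite and let go. I judged the bite from the change in wrist torque, and the other offcuts and loose tools appear undisturbed in the last pictures.

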